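# Free the caught hardware pail

## Robot

A 6-joint arm with a two-finger parallel gripper is mounted at the origin on the work surface. World frame = base frame: x ahead of the robot, y to its left, z up, the work surface at z = 0. Lengths are in m, angles in rad, forces in N, time in s.
With the tool pointing down it reaches from about 0.425 to 0.925 m from the base axis. Payload 12.5 kg.
Tool frame: the origin (TCP) lies midway between the tips of the shut fingers; the grasp point (between the pads) lies 19 mm behind it; z points along the fingers, y is the line along which they close (so a half turn about z gives the same grasp; the last joint's range is limited). The gripper opens to 85 mm and grips with 20 to 120 N. Pads are 22 mm wide; open, the fingers measure 114 mm over their backs; the gripper's body (76 mm by 85 mm) begins 54 mm behind the grasp point. The pads swing forward as they close: fully open they stand 13 mm farther back than shut.
Start: joints at [-1.208, 0.491, 1.559, -0, 1.092, -0.106], TCP at [0.282, -0.558, 0.231] pointing down, gripper open.
Joint ranges: [-3.1, 3.1], [-0.84, 2.19], [0.05, 2.79], [-1.13, 4.28], [0.06, 2.93], [-2.69, 2.69]. Speed limits (rad/s): [2.22, 2.22, 2.79, 3.14, 3.14, 3.14].

## Interface

Orientations are given as a rotation vector (axis times angle).
In Python, from workcell import manip gives the robot as it stands. The module is installed in compiled form; this text tells all that it offers.
- The arm moves only by the tool drive_tool, never from a script. Its argument "commands" is a list of rows, each a list of 7 numbers: the turn, a rotation vector about the world's x, y, z in degrees, then the shift along the world's x, y, z in cm, then the closure, from 0 (fully open) to 1 (shut). In form: [[ax, ay, az, x, y, z, hand], ...]. A call has 1 to 8 rows; each row shifts and turns the commanded pose from where the row before left it; what a row does not reach is not made up. A row lasts 1/8 s, in which the tool goes at most 62.5 mm and 10.7 degrees, less where a joint would pass 70% of its speed; a pose out of reach is approached as far as the arm can. A call with a gripper value outside its range is refused whole. The fingers move at their own pace and stop on an object; the grip force is fixed at half the most. Time passes only in rows, so rows that do not move let the fingers close. It gives the time, the measured TCP pose, the force, the opening and the grip force at its end, in the units of the state.
- manip.read_state(): the state, without advancing time (a new reading comes with each control period).
- manip.snapshot(name): name is "scene" or "top"; returns a dict with "pixels" (420x560x3 uint8, red, green, blue), "mtx" (3x3 intrinsics, pixels), "R" (3x3) and "t" (3): a world point X has camera coordinates R X + t. Camera axes: x right, y down, z forward; pixel columns grow to the right and rows downward; lengths in m; the calibration is good to about 2 mm. A picture is of the moment at which its call begins. There is no depth.
- manip.close_job(): hands the job in; it is judged then, once.
Trained networks look in the newest picture that a camera, given by its name, has taken for a name from the list of things; names that differ only in an ending like _2 or _b are one class to them, and where a whole thing is asked for, a point or a joint stands for the part that bears it (a point fixed in the world has none). Each returns a list of dicts, best first, with "conf" (0 to 1); they miss things now and then, are a little off and sometimes report something else, mostly with a low value. They report only what shows in the picture. A call takes as long as a camera call. They do not tell look-alikes from the thing itself.
- manip.search_frame(name, camera): "extent" ([centre column, centre row, width, height] in pixels, round what is visible of it).
- manip.cut_out(name, camera): "pixels" (420x560 bool, what is visible of it) and "extent" ([centre column, centre row, width, height] in pixels, round what is visible of it).
The state is a dict: "t": time; "joint_positions": joint angles; "joint_velocities": joint speeds; "joint_torque": joint torques, N m; "tool_pos": TCP position; "tcp_rot": TCP orientation; "force": force on the tool from outside, world axes, zero at the start; "torque": the same for the moment, N m; "opening": finger opening in m; "grasp_force": force on a finger pad.
Only numpy, scipy, OpenCV 4.12 (cv2) and the standard library are available. Lean on these libraries where they do the work, as an engineer would, in place of code of your own. Each camera call takes 0.05 s, during which the arm holds its last target. There are 200 camera calls.

## Task

The yellow hardware pail is stuck in its steel holder: its two black ears are caught under the holder's hooked straps. Pinch the pail by its thick rim, one finger inside and one outside, twist it until the ears come out from under the hooks, lift it out, and set it down upright in the middle of the green mat without dropping it. Leave the blue pail stuck where it is.

Things in the scene. Friction and masses are not known exactly. Their poses are not given: they have to be found in the camera images.
- yellow_pail_mid (a point): Centre of the loose yellow pail, on its axis, 55 mm above its foot, 55 mm below its rim. 110 mm tall, open top, about 0.2 kg. Its top 35 mm is a straight round band, 104 mm outside, 88 mm inside diameter (8 mm wall): grip there. Foot 80 mm wide. Two black ears, 14 mm wide, 60-68 mm above the foot, stick out along its +y and -y to 66 mm from the axis. z up. May be on either side.
- holder_a: Fixed holder of the yellow pail: 130 x 165 mm plywood base, steel cup 106 mm wide, rim 71 mm over the bench; origin at base centre, bench level, z up. Pail foot 14 mm above the bench. Two hooked straps on +y and -y, 20 mm wide, tops at 90 mm, 3 mm over the ears, open at both sides: a loose twist of 20 degrees or more (30 is comfortable), either way, about the pail's axis frees them; then lift.
- blue_pail_mid (a point): Centre of an identical pail in blue plastic, caught in an identical holder on the other side of the bench, to be left alone. Same origin, axes and sizes as the yellow pail.
- mat: Fixed square green mat, 180 x 180 mm and 4 mm thick, flat on the bench between the two holders; origin at the centre of its underside (bench level), z up, x and y along its edges.
There are look-alikes about, which are no part of the job. What is shaped like the part that bears yellow_pail_mid but orange, pink or turquoise is not meant.

How it is judged:
By the outcome, as a careful person would: the job done as asked, in the order asked, and still so for the second after the job is handed in, with the robot touching nothing.
It also fails if it takes over 48 s, if anything falls off the work surface, if the arm or the gripper's body presses on something with over 40 N, if the wrist force passes 120 N, or if a joint passes its speed limit or range.

## Working session

There is one attempt and no reset: what is moved stays moved. The work goes in short steps, Python scripts to look and compute and a tool call to move; the robot and the scene stay as the last step left them, time stands still between calls to the robot, and variables do not carry over. Pictures are saved under pics/ and viewed, at most 10 in all, crops included, and the job is handed in when it is done.

Besides the shell and the picture viewer there is one more tool, called after "Call:" as name([rows], argument=value, ...), one row to a line, values as JSON. drive_tool: Moves the arm, as the interface text tells. Its arguments: {"type":"object","properties":{"commands":{"type":"array","items":{"type":"array","items":{"type":"number"}}}},"required":["commands"]}

```bash
mkdir -p pics
python3 - <<'E'
from workcell import manip
import cv2,numpy as np
for c in("scene","top"):
    s=manip.snapshot(c);cv2.imwrite(f"pics/{c}0.png",s["pixels"][:,:,::-1])
    print(c,s["mtx"].tolist(),s["R"].tolist(),s["t"])
    for n in("yellow_pail_mid","holder_a","mat"):
        for d in manip.search_frame(n,c): print(n,np.round(d["extent"]),round(d["conf"],2))
s=manip.read_state();print(s["tool_pos"],s["tcp_rot"],s["opening"],s["t"])
E
```

```text
scene [[544.2432957013181, 0.0, 286.0365912553599], [0.0, 544.2432957013181, 200.27555238507335], [0.0, 0.0, 1.0]] [[-0.6985463818750521, 0.71538216036892, 0.016165302198559342], [0.5623192105383548, 0.5627763220865705, -0.6058712047607432], [-0.44252690068378375, -0.41413907799748806, -0.7953984952503965]] [ 0.36405896 -0.13585115  1.54758034]
yellow_pail_mid [208. 194.  45.  50.] 0.97
yellow_pail_mid [158. 167.  44.  52.] 0.71
yellow_pail_mid [242. 142.  42.  53.] 0.7
yellow_pail_mid [230.  96.  35.  46.] 0.67
yellow_pail_mid [290. 114.  44.  50.] 0.6
holder_a [215. 228.  81.  52.] 0.96
mat [277. 289. 108.  90.] 0.78
top [[544.3718629853482, 0.0, 279.0069716255967], [0.0, 544.3718629853482, 211.4687458953586], [0.0, 0.0, 1.0]] [[0.02931324716594409, -0.9995535450178248, -0.0057830945770871445], [-0.9960914598930113, -0.028728466316923586, -0.0835253180256547], [0.08332188829351893, 0.00820888941189018, -0.9964888745318865]] [-0.09550246  0.40890747  1.59164383]
yellow_pail_mid [402. 157.  42.  43.] 0.95
yellow_pail_mid [377. 229.  30.  38.] 0.75
yellow_pail_mid [418. 259.  31.  21.] 0.71
yellow_pail_mid [332. 157.  39.  37.] 0.65
holder_a [331. 167.  64.  52.] 0.73
mat [247. 156.  64.  65.] 0.92
[ 0.28239637 -0.55754182  0.23124757] [-3.05560194e+00 -7.29628760e-01  2.35977599e-05] 0.08552137130142354 0.4
```

View pics/scene0.png

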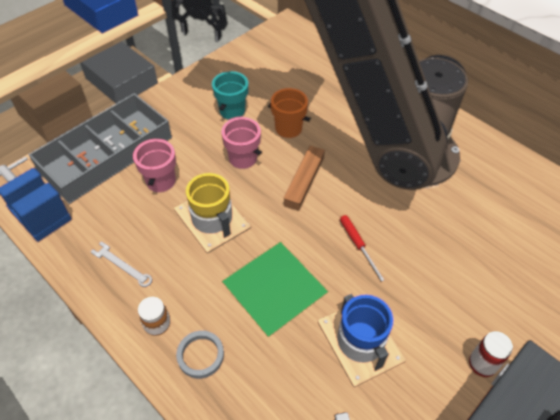

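View pics/top0.png

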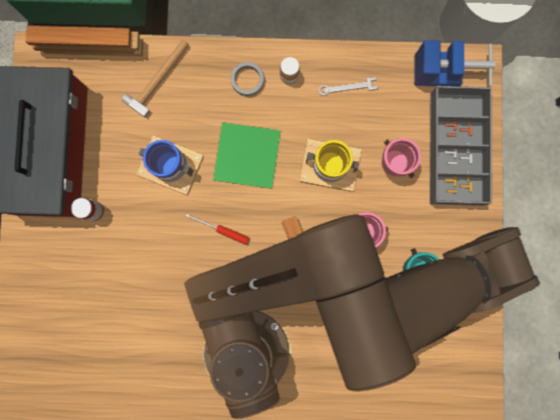

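The rims in view are yellow at top (333,160) / scene (208,194), pink at top (402,157) and (370,230) / scene (155,165) and (242,142), turquoise at top (423,262) / scene (230,95), orange at scene (290,113), and blue at top (163,158) / scene (366,325). The only yellow one, seated in a holder, is the target. Next I'll measure it and check it in a crop.

```bash
cat > h.py <<'E'
from workcell import manip
import cv2,numpy as np
from scipy.optimize import minimize
def proj(s,X):
    p=(np.asarray(X)@s["R"].T+s["t"])@s["mtx"].T; return p[:,:2]/p[:,2:]
def ray(s,uv,z):
    d=s["R"].T@np.linalg.solve(s["mtx"],[*uv,1]); c=-s["R"].T@s["t"]
    return c+d*(z-c[2])/d[2]
def ymask(s):
    h=cv2.cvtColor(s["pixels"],cv2.COLOR_RGB2HSV)
    m=cv2.inRange(h,(23,150,70),(34,255,255))
    n,l,st,_=cv2.connectedComponentsWithStats(m); return (l==1+st[1:,4].argmax()).astype(np.uint8)
def circ(x,y,z,r=.052):
    a=np.linspace(0,2*np.pi,60); return np.c_[x+r*np.cos(a),y+r*np.sin(a),z+0*a]
def rimfit(cams,rim,x0):
    "fit rim-circle x,y so the upper band's hull matches the yellow mask hull"
    data=[]
    for s in cams:
        m=ymask(s);h=cv2.convexHull(cv2.findNonZero(m)*8); data.append((s,m))
    def cost(p):
        c=0
        for s,m in data:
            P=np.vstack([circ(*p,rim),circ(*p,rim-.035)])
            hull=cv2.convexHull(np.round(proj(s,P)*16).astype(np.int32))
            q=cv2.fillConvexPoly(np.zeros((420*4,560*4),np.uint8),hull,1,shift=2) if 0 else cv2.fillConvexPoly(np.zeros((420,560),np.uint8),hull,255,cv2.LINE_AA,shift=4)
            mh=cv2.fillConvexPoly(np.zeros((420,560),np.uint8),cv2.convexHull(cv2.findNonZero(m)),255)
            c+=cv2.absdiff(q,mh).sum()/255.
        return c
    r=minimize(cost,x0,method="Nelder-Mead",options=dict(initial_simplex=[x0,[x0[0]+.01,x0[1]],[x0[0],x0[1]+.01]],xatol=2e-4)); return r.x,r.fun
E
python3 - <<'E'
from h import *
S={c:manip.snapshot(c) for c in("scene","top")}
x0=ray(S["top"],(333,160),.124)[:2]
print("x0",x0)
for k in(["top"],["scene"],["top","scene"]): print(k,rimfit([S[c] for c in k],.124,list(x0)))
s=S["top"]
h=cv2.cvtColor(s["pixels"],cv2.COLOR_RGB2HSV)
g=cv2.inRange(h,(50,120,60),(80,255,255));g[:100]=0;g[:,:200]=0;g[:,300:]=0
b=cv2.boxPoints(cv2.minAreaRect(cv2.findNonZero(g)))
P=np.array([ray(s,u,.004)[:2] for u in b]);print("mat",P.mean(0),P)
for d in manip.cut_out("holder_a","top"):
    m=d["pixels"].astype(np.uint8); b=cv2.boxPoints(cv2.minAreaRect(cv2.findNonZero(m)))
    P=np.array([ray(s,u,.01)[:2] for u in b]);print("holder",d["conf"],P.mean(0),P.tolist())
c=cv2.resize(s["pixels"][115:205,285:435],None,fx=5,fy=5,interpolation=cv2.INTER_CUBIC)
cv2.imwrite("pics/crop1.png",c[:,:,::-1])
E
```

```text
x0 [ 0.55027216 -0.23016233]
['top'] (array([ 0.55643565, -0.23192788]), np.float64(110.21176470588236))
['scene'] (array([ 0.55856326, -0.22854779]), np.float64(166.72941176470587))
['top', 'scene'] (array([ 0.55805459, -0.23078782]), np.float64(298.74117647058824))
mat [0.58053469 0.01857003] [[ 0.50400612  0.11323863]
 [ 0.67693406  0.09558227]
 [ 0.65681508 -0.07682832]
 [ 0.4843835  -0.05771245]]
holder 0.65 [ 0.55724208 -0.23381685] [[0.5052101634781865, -0.1412236333332246], [0.6362590166820521, -0.16255526714822913], [0.6090405174635332, -0.32692602428533235], [0.4784586247670654, -0.30456247945841636]]
```

View pics/crop1.png

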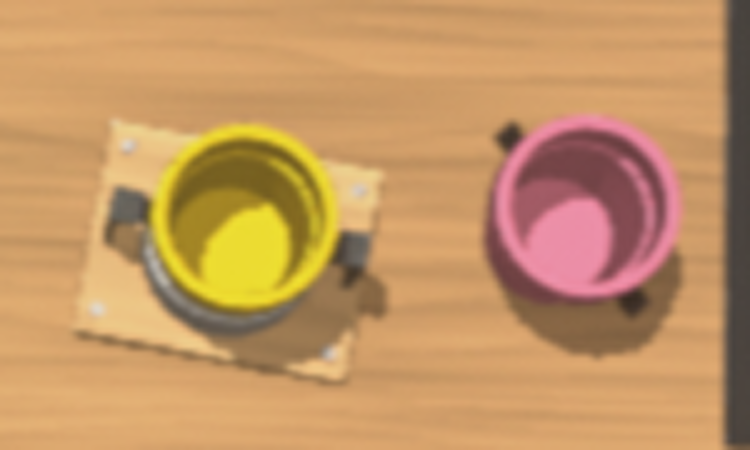

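The crop confirms the yellow pail in its holder: rim centre about top (334,158), straps at (310,156) and (356,165), and a loose pink pail at right. The holder's yaw is about -9°. I'll grip at its +x (far) side, near (0.604, -0.240).

Call:
drive_tool([
  [0,0,6,3.5,3.5,0,0.4],
  [0,0,6,3.5,3.5,0,0.4],
  [0,0,6,3.5,3.5,0,0.4],
  [0,0,6,3.5,3.5,0,0.4],
  [0,0,6,3.5,3.5,0,0.4],
  [0,0,6,3.5,3.5,0,0.4],
  [0,0,6,3.5,3.5,0,0.4],
  [0,0,6,3.5,3.5,0,0.4],
])

```text
t: 1.55
tool_pos: [0.5635, -0.2763, 0.2314]
tcp_rot: [2.491, 1.914, 0.0]
force: [-0.8, -0.3, 0.3]
opening: 0.0514
grasp_force: 0.0
```

Call:
drive_tool([
  [0,0,6,4.2,3.8,0,0.4],
  [0,0,0,0,0,0,0.4],
])

```text
t: 1.8
tool_pos: [0.6064, -0.2368, 0.231]
tcp_rot: [2.386, 2.043, 0.001]
force: [-1.1, -0.9, 1.1]
opening: 0.0513
grasp_force: 0.0
```

```bash
cat >> h.py <<'E'
from scipy.spatial.transform import Rotation as Rot
def st():
    s=manip.read_state();R=Rot.from_rotvec(s["tcp_rot"]).as_matrix()
    print("t",round(s["t"],2),"tcp",np.round(s["tool_pos"],4),"yline",round(np.degrees(np.arctan2(R[1,1],R[0,1])),1),"zax",np.round(R[:,2],3),"F",np.round(s["force"],1),"open",round(s["opening"],4),"grip",round(s["grasp_force"],1))
    return s
E
python3 - <<'E'
from h import *
st()
S=[manip.snapshot("scene"),manip.snapshot("top")]
for k in(S[:1],S[1:]):
  try: print(rimfit(k,.124,[.557,-.232]))
  except Exception as e: print(e)
a=S[0]["pixels"][100:280,110:330];b=S[1]["pixels"][80:260,230:450]
cv2.imwrite("pics/a.png",cv2.resize(np.hstack([a,b]),(800,327))[:,:,::-1])
E
```

```text
t 1.8 tcp [ 0.6064 -0.2368  0.231 ] yline -8.8 zax [ 0.  0. -1.] F [-1.1 -0.9  1.1] open 0.0513 grip 0.0
(array([ 0.55921502, -0.22792687]), np.float64(175.38823529411764))
attempt to get argmax of an empty sequence
```

View pics/a.png

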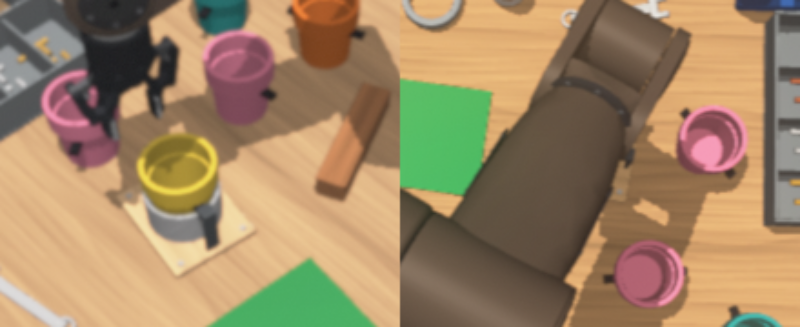

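The scene view shows the fingers above and beyond the yellow rim at crop (180,160). The top view is blocked by the arm. Descending now, then closing.

Call:
drive_tool([
  [0,0,0,-0.2,-0.2,-4,0.4],
  [0,0,0,0,0,-4,0.4],
  [0,0,0,0,0,-3,0.4],
  [0,0,0,0,0,-2,0.4],
  [0,0,0,0,0,-1,0.4],
  [0,0,0,0,0,0,0.4],
])

```text
t: 2.65
tool_pos: [0.6019, -0.2423, 0.0913]
tcp_rot: [-2.392, -2.036, 0.0]
force: [0.2, -0.1, 1.4]
opening: 0.0514
grasp_force: 0.0
```

Run:
```python
from h import *
st()
s=manip.snapshot("scene")
cv2.imwrite("pics/b.png",cv2.resize(s["pixels"][110:270,120:320],None,fx=4,fy=3.75,interpolation=2)[:,:,::-1])
```

```text
t 2.65 tcp [ 0.6019 -0.2423  0.0913] yline -9.2 zax [-0.  0. -1.] F [ 0.2 -0.1  1.4] open 0.0514 grip 0.0
```

View pics/b.png

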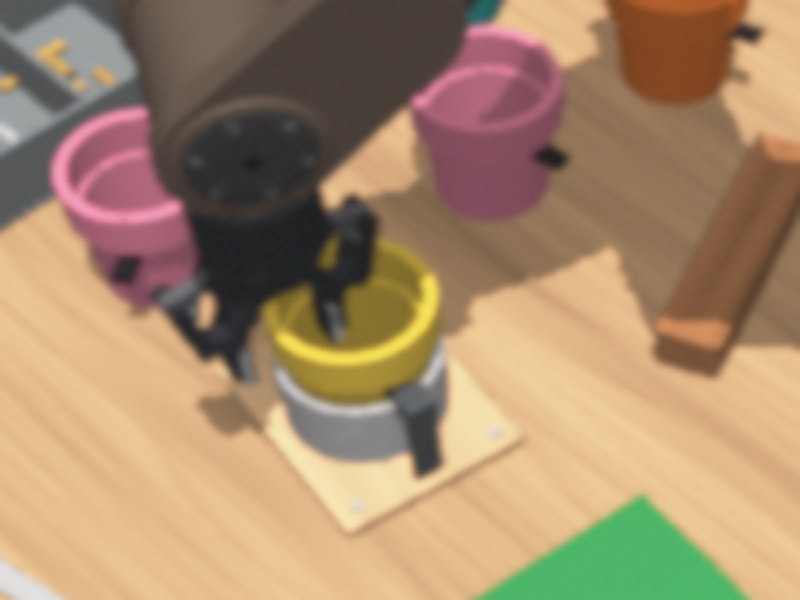

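The image shows one finger inside (crop 335,320) and the other outside (245,365), straddling the wall. I'll correct a few mm and close.

Call:
drive_tool([
  [0,0,0,0.2,0.3,0,0.4],
  [0,0,0,0,0,0,0.7],
  [0,0,0,0,0,0,0.75],
  [0,0,0,0,0,0,0.8],
])

```text
t: 3.2
tool_pos: [0.6044, -0.2385, 0.0915]
tcp_rot: [2.391, 2.037, 0.0]
force: [0.4, -1.0, -0.6]
opening: 0.0169
grasp_force: 0.0
```

Call:
drive_tool([
  [0,0,0,0,0,0,0.85],
  [0,0,0,0,0,0,0.88],
])

```text
t: 3.45
tool_pos: [0.6044, -0.2386, 0.0913]
tcp_rot: [2.391, 2.037, 0.0]
force: [0.7, -0.4, 0.5]
opening: 0.0104
grasp_force: 0.0
```

Call:
drive_tool([
  [0,0,0,0,0,0,1],
  [0,0,0,0,0,0,1],
])

```text
t: 3.7
tool_pos: [0.6044, -0.2386, 0.0912]
tcp_rot: [2.391, 2.037, 0.0]
force: [1.0, -0.3, -1.6]
opening: 0.0061
grasp_force: 58.9
```

Run:
```python
from h import *
s=st();print(s["torque"])
x,y=s["tool_pos"][:2]
# twist about pail axis: TCP shifts for 7 steps of -5 deg, cm
u=np.array([np.cos(np.radians(-9.2)),np.sin(np.radians(-9.2))]);C=np.array([x,y])-.048*u;print("C",C)
p=[C+.048*np.array([np.cos(np.radians(-9.2-5*k)),np.sin(np.radians(-9.2-5*k))]) for k in range(9)]
print(np.round(np.diff(p,axis=0)*100,2).tolist())
```

```text
t 3.7 tcp [ 0.6044 -0.2386  0.0912] yline -9.1 zax [ 0. -0. -1.] F [ 1.  -0.3 -1.6] open 0.0061 grip 58.9
[-0.02368265 -0.16550751  0.01334125]
C [ 0.5570498  -0.23091354]
[[-0.08, -0.41], [-0.12, -0.4], [-0.15, -0.39], [-0.19, -0.37], [-0.22, -0.36], [-0.25, -0.34], [-0.28, -0.31], [-0.3, -0.29]]
```

Gripped at 59 N with almost no side load. Twisting -30°.

Call:
drive_tool([
  [0,0,-5,-0.08,-0.41,0,1],
  [0,0,-5,-0.12,-0.4,0,1],
  [0,0,0,0,0,0,1],
])

```text
t: 4.08
tool_pos: [0.6022, -0.2468, 0.0912]
tcp_rot: [-2.559, -1.821, 0.0]
force: [0.1, -0.1, -1.5]
opening: 0.0066
grasp_force: 58.8
```

Call:
drive_tool([
  [0,0,-5,-0.15,-0.39,0,1],
  [0,0,-5,-0.19,-0.37,0,1],
  [0,0,-5,-0.22,-0.36,0,1],
  [0,0,-5,-0.25,-0.34,0,1],
  [0,0,0,0,0,0,1],
])

```text
t: 4.7
tool_pos: [0.5942, -0.2613, 0.0912]
tcp_rot: [-2.836, -1.352, 0.0]
force: [-0.6, 0.3, -1.9]
opening: 0.0065
grasp_force: 58.6
```

Run:
```python
from h import *
s=st();print(s["torque"])
s=manip.snapshot("scene")
cv2.imwrite("pics/c.png",cv2.resize(s["pixels"][110:270,120:320],None,fx=4,fy=3.75,interpolation=2)[:,:,::-1])
```

```text
t 4.7 tcp [ 0.5942 -0.2613  0.0912] yline -39.0 zax [-0.  0. -1.] F [-0.6  0.3 -1.9] open 0.0065 grip 58.6
[-0.1047668  -0.03335945  0.00674226]
```

View pics/c.png

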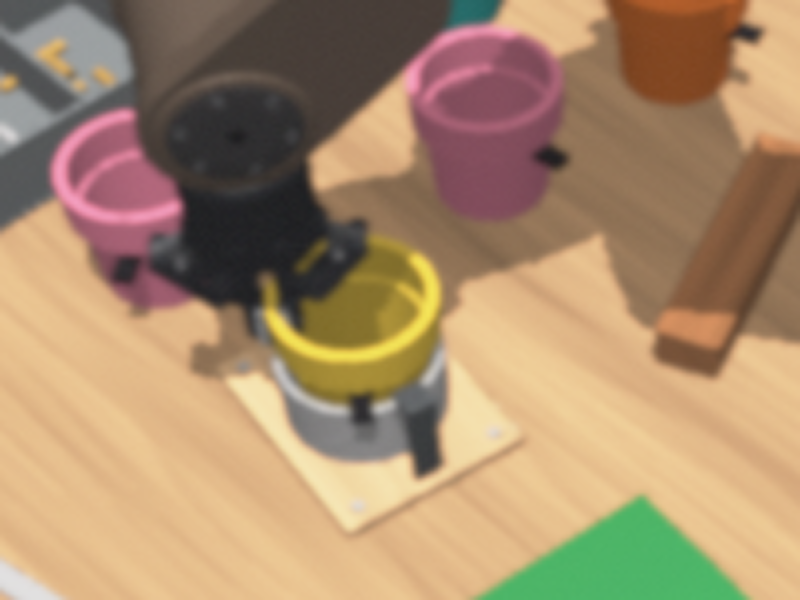

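The ear now shows at crop (360,408), clear of the strap at (415,405). Lifting.

Call:
drive_tool([
  [0,0,0,0,0,0.5,1],
  [0,0,0,0,0,1,1],
  [0,0,0,0,0,1.5,1],
  [0,0,0,0,0,2,1],
  [0,0,0,0,0,2,1],
  [0,0,0,0,0,2,1],
  [0,0,0,0,0,3,1],
  [0,0,0,0,0,0,1],
])

```text
t: 5.75
tool_pos: [0.5951, -0.2616, 0.2145]
tcp_rot: [2.833, 1.348, 0.005]
force: [-0.1, -0.1, -2.5]
opening: 0.0063
grasp_force: 58.7
```

Run:
```python
from h import *
q=st();print(q["torque"])
s=manip.snapshot("scene")
z=.124+q["tool_pos"][2]-.0912
a=np.radians(-39.0);C=q["tool_pos"][:2]-.048*np.array([np.cos(a),np.sin(a)])
print("C expected",C,"fit",rimfit([s],z,list(C)))
print("to mat",np.array([.5805,.0186])-C)
cv2.imwrite("pics/d.png",cv2.resize(s["pixels"][80:270,100:330],None,fx=3,fy=3,interpolation=2)[:,:,::-1])
```

```text
t 5.75 tcp [ 0.5951 -0.2616  0.2145] yline -39.1 zax [ 0.004 -0.003 -1.   ] F [-0.1 -0.1 -2.5] open 0.0063 grip 58.7
[-0.05832372 -0.0290693  -0.0678056 ]
C expected [ 0.55777726 -0.2314073 ] fit (array([ 0.56607668, -0.21370193]), np.float64(443.1921568627451))
to mat [0.02272274 0.2500073 ]
```

View pics/d.png

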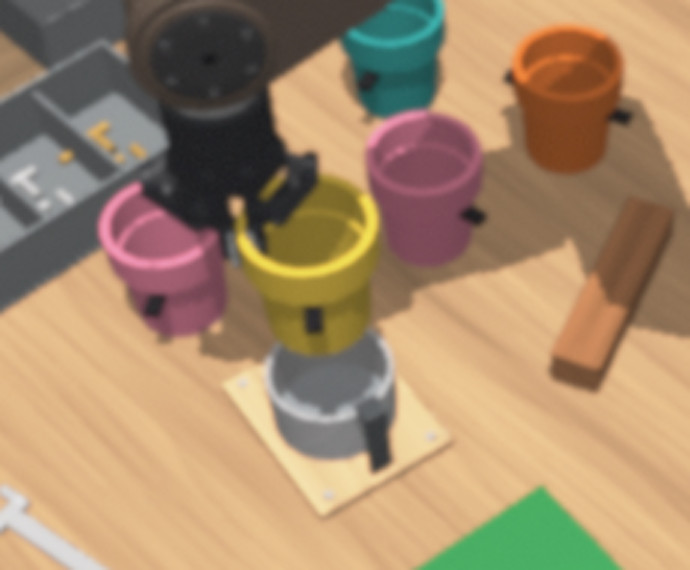

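The pail is out and upright (rim at crop (310,225)), and the cup is empty. Moving it over the mat.

Call:
drive_tool([
  [0,0,0,0.2,2,0,1],
  [0,0,0,0.3,4,0,1],
  [0,0,0,0.4,4.5,0,1],
  [0,0,0,0.4,4.5,0,1],
  [0,0,0,0.4,4.5,0,1],
  [0,0,0,0.3,3.5,0,1],
  [0,0,0,0.2,2,0,1],
  [0,0,0,0,0,0,1],
])

```text
t: 6.8
tool_pos: [0.6161, -0.0099, 0.2108]
tcp_rot: [-2.836, -1.352, 0.001]
force: [0.2, -0.6, -1.8]
opening: 0.006
grasp_force: 58.7
```

Call:
drive_tool([
  [0,0,0,0,0,-3,1],
  [0,0,0,0,0,-3,1],
  [0,0,0,0,0,-3,1],
  [0,0,0,0,0,-2,1],
  [0,0,0,0,0,0,1],
])

```text
t: 7.42
tool_pos: [0.6155, -0.0123, 0.0998]
tcp_rot: [-2.837, -1.347, 0.004]
force: [-0.7, 0.3, -1.1]
opening: 0.0058
grasp_force: 58.8
```

Run:
```python
from h import *
q=st();a=np.radians(-39.1);C=q["tool_pos"][:2]-.048*np.array([np.cos(a),np.sin(a)]);print("C",C,"foot",q["tool_pos"][2]-.0772)
s=manip.snapshot("scene");t=manip.snapshot("top")
# mat from the first pictures, scene camera, as a check
o=cv2.imread("pics/scene0.png");g=cv2.inRange(cv2.cvtColor(o,cv2.COLOR_BGR2HSV),(50,120,60),(80,255,255))
n,l,k,_=cv2.connectedComponentsWithStats(g);i=1+k[1:,4].argmax();c=cv2.approxPolyDP(cv2.convexHull(cv2.findNonZero((l==i).astype(np.uint8))),6,True)[:,0]
P=np.array([ray(s,u,.004)[:2] for u in c]);print("mat",P.mean(0),len(P))
cv2.imwrite("pics/e.png",cv2.resize(s["pixels"][170:350,180:400],None,fx=3.2,fy=3.2,interpolation=2)[:,:,::-1])
```

```text
t 7.42 tcp [ 0.6155 -0.0123  0.0998] yline -39.2 zax [-0.003  0.    -1.   ] F [-0.7  0.3 -1.1] open 0.0058 grip 58.8
C [0.57826381 0.01801141] foot 0.022617796715071928
mat [0.58292513 0.02171779] 4
```

View pics/e.png

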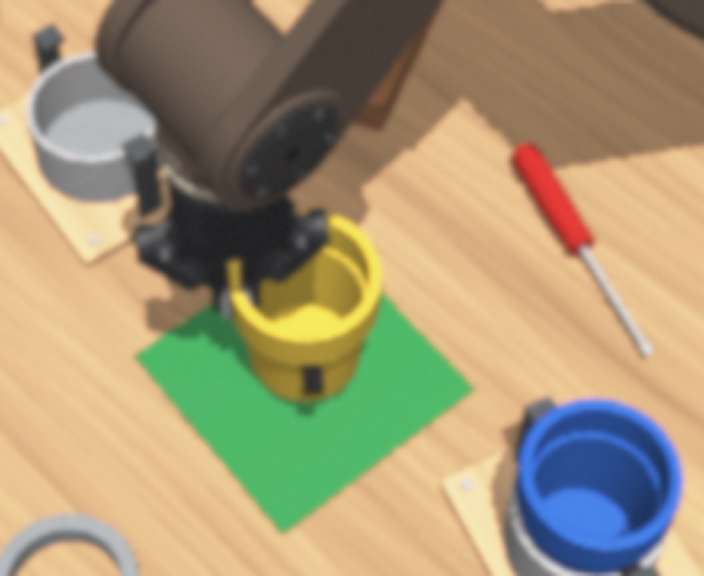

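The pail is upright over the middle of the mat, with its foot about 19 mm above it. Lowering gently.

Call:
drive_tool([
  [0,0,0,0.3,0.2,-0.7,1],
  [0,0,0,0,0,-0.5,1],
  [0,0,0,0,0,-0.3,1],
  [0,0,0,0,0,-0.1,1],
  [0,0,0,0,0,0,1],
])

```text
t: 8.15
tool_pos: [0.6193, -0.0093, 0.0854]
tcp_rot: [2.837, 1.349, 0.0]
force: [0.1, 0.4, -1.2]
opening: 0.0062
grasp_force: 58.6
```

Call:
drive_tool([
  [0,0,0,0,0,-0.1,1],
  [0,0,0,0,0,-0.1,1],
  [0,0,0,0,0,0,1],
])

```text
t: 8.52
tool_pos: [0.6193, -0.0093, 0.0833]
tcp_rot: [2.837, 1.349, 0.0]
force: [-0.0, 0.5, -0.9]
opening: 0.0064
grasp_force: 58.6
```

Call:
drive_tool([
  [0,0,0,0,0,-0.1,1],
  [0,0,0,0,0,-0.1,1],
  [0,0,0,0,0,0,1],
])

```text
t: 8.9
tool_pos: [0.6193, -0.0093, 0.0813]
tcp_rot: [2.837, 1.349, -0.0]
force: [0.1, -0.6, -2.3]
opening: 0.0062
grasp_force: 58.6
```

Call:
drive_tool([
  [0,0,0,0,0,-0.07,1],
  [0,0,0,0,0,0,1],
])

```text
t: 9.15
tool_pos: [0.6195, -0.0094, 0.0811]
tcp_rot: [2.837, 1.349, 0.001]
force: [-0.8, -0.5, 3.5]
opening: 0.0067
grasp_force: 59.4
```

Call:
drive_tool([
  [0,0,0,0,0,-0.07,1],
  [0,0,0,0,0,0,1],
])

```text
t: 9.4
tool_pos: [0.6196, -0.0094, 0.081]
tcp_rot: [2.836, 1.349, 0.002]
force: [-2.0, -0.7, 11.3]
opening: 0.0059
grasp_force: 60.4
```

Contact: the force has risen to +11 N. I'll back off slightly, open gradually and retreat upward.

Call:
drive_tool([
  [0,0,0,0,0,0.07,1],
  [0,0,0,0,0,0,0.85],
  [0,0,0,0,0,0,0.7],
  [0,0,0,0,0,0,0.5],
  [0,0,0,0,0,0,0.45],
  [0,0,0,0,0,0,0.45],
])

```text
t: 10.15
tool_pos: [0.6193, -0.0093, 0.0806]
tcp_rot: [2.837, 1.349, -0.0]
force: [0.5, 0.7, -0.0]
opening: 0.0465
grasp_force: 0.0
```

Call:
drive_tool([
  [0,0,0,0,0,1,0.45],
  [0,0,0,0,0,3,0.45],
  [0,0,0,0,0,4,0.45],
  [0,0,0,0,0,4,0.45],
  [0,0,0,0,0,4,0.45],
  [0,0,0,0,-4,2,0.45],
  [0,0,0,0,-5,0,0.45],
  [0,0,0,0,-5,0,0.45],
])

```text
t: 11.15
tool_pos: [0.6192, -0.1505, 0.2619]
tcp_rot: [2.836, 1.349, 0.002]
force: [0.2, -0.6, 0.6]
opening: 0.0471
grasp_force: 0.0
```

Call:
drive_tool([
  [0,0,0,0,-5,0,0.45],
  [0,0,0,0,-5,0,0.45],
  [0,0,0,0,-5,0,0.45],
  [0,0,0,0,0,0,0.45],
])

```text
t: 11.65
tool_pos: [0.6186, -0.3025, 0.2608]
tcp_rot: [2.839, 1.344, -0.0]
force: [-0.1, 0.0, -0.6]
opening: 0.0469
grasp_force: 0.0
```

Run:
```python
from h import *
st()
s=manip.snapshot("scene");t=manip.snapshot("top")
for k in(s,t):
  try: print(rimfit([k],.114,[.582,.021]))
  except Exception as e: print(e)
cv2.imwrite("pics/f.png",cv2.resize(np.hstack([s["pixels"][170:390,180:420],t["pixels"][80:300,110:350]]),(800,367))[:,:,::-1])
```

```text
t 11.65 tcp [ 0.6186 -0.3025  0.2608] yline -39.3 zax [ 0.    -0.001 -1.   ] F [-0.1  0.  -0.6] open 0.0469 grip 0.0
(array([0.58493801, 0.02445752]), np.float64(275.93333333333334))
(array([0.57978607, 0.01861705]), np.float64(61.93333333333333))
```

View pics/f.png

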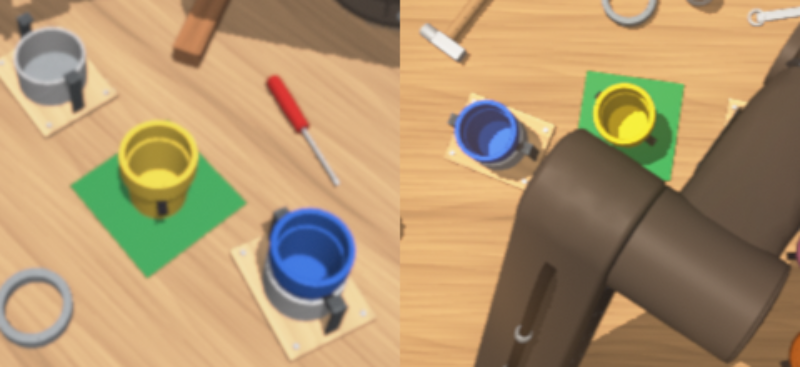

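The yellow pail stands upright in the middle of the mat (scene crop (158,175), top crop (625,115)). The blue pail is still in its holder and the gripper is clear, so I'm handing in.

```bash
python3 -c "
from workcell import manip
print(manip.close_job())"
```

```text
the job is handed in; nothing more can be done
None
```

The yellow pail was twisted free, lifted out and set upright within a few millimetres of the mat's centre; the blue pail was left in its holder, and the job was handed in at about 12 s with the gripper clear (no verdict was returned).

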